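Make up the sawing kit and the trimming kit

ROBOT

A 6-joint arm with a two-finger parallel gripper is mounted at the origin on the work surface. World frame = base frame: x ahead of the robot, y to its left, z up, the work surface at z = 0. Lengths are in m, angles in degrees, forces in N, time in s.
With the tool pointing down it reaches from about 0.25 to 0.725 m from the base axis. Payload 9.7 kg.
Tool frame: the origin (TCP) lies at the very end of the fingers, on their centre line; the grasp point (between the pads) lies 19 mm behind it; z points along the fingers, y is the line along which they close (so a half turn about z gives the same grasp; the last joint's range is limited). The gripper opens to 85 mm and grips with 20 to 120 N. Pads are 22 mm wide; open, the fingers measure 114 mm over their backs; the gripper's body (76 mm by 85 mm) begins 54 mm behind the grasp point. The pads swing forward as they close: fully open they stand 13 mm farther back than shut.
Start: joints at [0, 4.979, 10.078, 95.1, 0, 90], TCP at [0.55, -0, 0.231] pointing down, gripper open.
Joint ranges: [-179.16, 179.16], [-48.56, 103.87], [-65.8, 70.77], [-126.05, 130.52], [-82.76, 87.17], [-180, 180]. Speed limits (degrees/s): [127.2, 127.2, 147.25, 180, 180, 180].

INTERFACE

Orientations are given as [roll, pitch, yaw] about the fixed x, y, z axes, in that order (R = Rz(yaw) Ry(pitch) Rx(roll)).
In Python, from workcell import bot gives the robot as it stands.
- The arm moves only by the tool step_arm, never from a script. Its argument "targets" is a list of rows, each a list of 3 entries, a list of its own where there are three numbers: the opening, from 0 (shut) to 1 (fully open), then the shift along the world's x, y, z in mm, then the turn, a rotation vector about the world's x, y, z in rad. In form: [[grip, [tx, ty, tz], [wx, wy, wz]], ...]. A call has 1 to 8 rows; each row is the pose to reach, as a shift and turn from the pose commanded when the call began; what a row does not reach only later rows make up. A row lasts 1/10 s, in which the tool goes at most 50 mm and 8.59 degrees, less where a joint would pass 70% of its speed; a pose out of reach is approached as far as the arm can. A call with a gripper value outside its range is refused whole. The fingers move at their own pace and stop on an object; "force" is the grip in N (left out, the last holds). Time passes only in rows, so rows that repeat a pose let the fingers close. It gives the time, the measured TCP pose, the force, the opening and the grip force at its end, in the units of the state.
- bot.get_obs(): the state, without advancing time (a new reading comes with each control period).
- bot.camera(name): name is "scene" or "side" or "wrist"; returns (picture, depth): 480x640x3 uint8, red, green, blue; 480x640 float32, m along the optical axis (not along the pixel's ray), 0 where there is no reading.
- bot.camera_params(name): a dict with "K" (3x3 intrinsics, pixels), "R" (3x3) and "t" (3): a world point X has camera coordinates R X + t. Camera axes: x right, y down, z forward; pixel columns grow to the right and rows downward; lengths in m; the calibration is good to about 2 mm. A picture is of the moment at which its call begins: read the wrist's pose just before it. camera_params takes no time and is no camera call; for the wrist camera it gives the pose at the moment of the call.
- bot.job_done(): hands the job in; it is judged then, once.
The state is a dict: "time": time; "q": joint angles; "qd": joint speeds; "joint_efforts": joint torques, N m; "ee_pos": TCP position; "tcp_rot": TCP orientation; "wrist_force": force on the tool from outside, world axes, zero at the start; "torque": the same for the moment, N m; "opening": finger opening in m; "grasp_force": force on a finger pad.
Only numpy, scipy, OpenCV 4.12 (cv2) and the standard library are available. Lean on these libraries where they do the work, as an engineer would, in place of code of your own. Each camera call takes 0.05 s, during which the arm holds its last target. There are 200 camera calls.

TASK

Make up two kits from the stock lying on the bench. The sawing kit is the notched bench pin, the G-clamp and the case of saw blades, on the kit board with three pockets; the trimming kit is the block plane and the file, on the board with two pockets. Lay each thing right down in the pocket cut to its size, the same way up as it lies now and set down rather than dropped, and leave the glue pot where it stands.

Things in the scene. Friction and masses are not known exactly. Their poses are not given: they have to be found in the camera images.
- pin: Notched bench pin: brown wooden block 100 (x) by 50 (y) by 20 mm high; a V notch 42 deep, 22 wide at its mouth, is cut into the +x end. Origin: centre of the underside. Pinch its solid half (x below 0) across the 50 mm. About 70 g. Loose on the bench, z up, x within 13 deg of world y.
- clamp: Dark steel G-clamp on its side, 114 (x) by 70 (y) by 18 mm high, 220 g. Origin: centre of this outline, underside. Its back, a bar 12 wide, 18 high, lies along y = -29, x = -57 to 33; grip it at x = -12, pinching along y (free: 65 between the arms, 29 from bar to screw). Arms go to +y at the bar's ends; screw along x at y = 11; T-bar at x = 54. Loose on the bench, z up, x within 13 deg of world y.
- blade_case: Saw-blade case: square tube of clear (pale) plastic, black cap at its +x end, thin blades inside; 152 (x) by 22 (y) by 22 mm high. Origin: centre of the underside. Stiff; pinch anywhere across y. About 50 g. Loose on the bench, z up, x within 13 deg of world y.
- plane: Block plane, sole down: grey metal body 160 (x) by 50 (y) mm, brass knob (39 high) at the +x end, sloping steel cap, highest (about 50) near the -x end. Pinch its upright sides, 28 high from x = -58 to 46, across the 50 mm. Origin: centre of the sole. About 450 g. Loose on the bench, z up, x within 13 deg of world y.
- file: File, 170 mm long over all: flat-sided dark wooden handle, x = -85 to 7, 26 (y) wide, 24 high, lying on the bench; dark steel blade 12 wide, 4 thick, out to x = 85, 10 above the bench. Origin: centre of the length, level with the handle's underside. Balances at about x = -5: grip the handle at x = -10. About 90 g. Loose on the bench, z up, x within 13 deg of world y.
- saw_board: Kit board with THREE pockets (sawing kit): plywood, 192 (x) by 206 (y) by 10 mm, fixed, yaw within 15 deg. Origin: centre of underside. Pockets 6 deep, floor 4 above the bench, 10 mm free round each thing; either end first. Centre (x, y), size: blade case (0, -72), 172 by 42, long in x; pin (-51, 19), 70 by 120, long in y; clamp (41, 26), 90 by 134, long in y.
- trim_board: Kit board with TWO pockets (trimming kit): plywood, 210 (x) by 146 (y) by 10 mm, fixed, yaw within 15 deg. Origin: centre of underside. Pockets 6 deep, floor 4 above the bench, 10 mm free round each thing; either end first. Centre (x, y), size, both long in x: file (0, -40), 190 by 46; plane (0, 28), 180 by 70.
- glue_pot: Bystander: small amber glass pot with a white lid, 46 mm across, 52 mm high, standing among the stock. Origin: centre of its underside. Leave alone.
Not all that is in view belongs to the job. Several things look just like the blade_case: the one meant starts farthest from the robot's base.

How it is judged:
By the outcome, as a careful person would: the job done as asked, in the order asked, and still so for the second after the job is handed in, with the robot touching nothing.
It also fails if it takes over 125 s, if anything falls off the work surface, if the arm or the gripper's body presses on something with over 40 N, if the wrist force passes 120 N, or if a joint passes its speed limit or range.

## Working session

There is one attempt and no reset: what is moved stays moved. The work goes in short steps, Python scripts to look and compute and a tool call to move; the robot and the scene stay as the last step left them, time stands still between calls to the robot, and variables do not carry over. Pictures are saved under pics/ and viewed, at most 17 in all, crops included, and the job is handed in when it is done.

Besides the shell and the picture viewer there is one more tool, called after "Request:" as name([rows], argument=value, ...), one row to a line, values as JSON. step_arm: Moves the arm, as the interface text tells. Its arguments: {"type":"object","properties":{"targets":{"type":"array","items":{"type":"array"}},"force":{"type":"number"}},"required":["targets"]}

```bash
ls; mkdir -p pics; python3 - <<'E'
from workcell import bot
import cv2,numpy as np
for n in("scene","side"):
    p,d=bot.camera(n);cv2.imwrite(f"pics/{n}0.png",p[:,:,::-1]);np.save(f"pics/{n}0.npy",d)
    c=bot.camera_params(n);print(n,c["K"].round(1).tolist(),(-c["R"].T@c["t"]).round(3),c["R"].round(2).tolist())
o=bot.get_obs();print(o["time"],o["ee_pos"],o["tcp_rot"],o["opening"])
E
```

```text
pics
scene [[572.0, 0.0, 315.5], [0.0, 572.0, 239.2], [0.0, 0.0, 1.0]] [ 0.986 -0.293  0.841] [[0.5, 0.87, -0.02], [0.68, -0.41, -0.6], [-0.53, 0.29, -0.8]]
side [[591.7, 0.0, 317.1], [0.0, 591.7, 244.3], [0.0, 0.0, 1.0]] [0.029 0.91  0.672] [[-0.9, -0.43, 0.01], [-0.24, 0.48, -0.84], [0.36, -0.77, -0.54]]
0.1 [ 5.49800818e-01 -8.84560441e-06  2.30650766e-01] [-1.79932364e+02 -7.03609751e-04  8.99984517e+01] 0.08529639943193495
```

View pics/scene0.png

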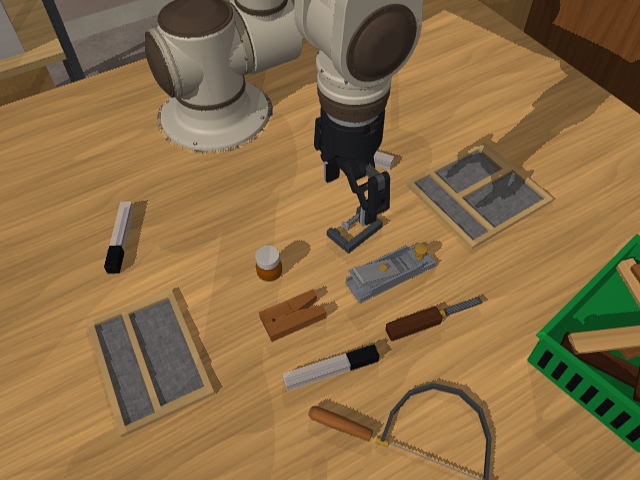

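View pics/side0.png

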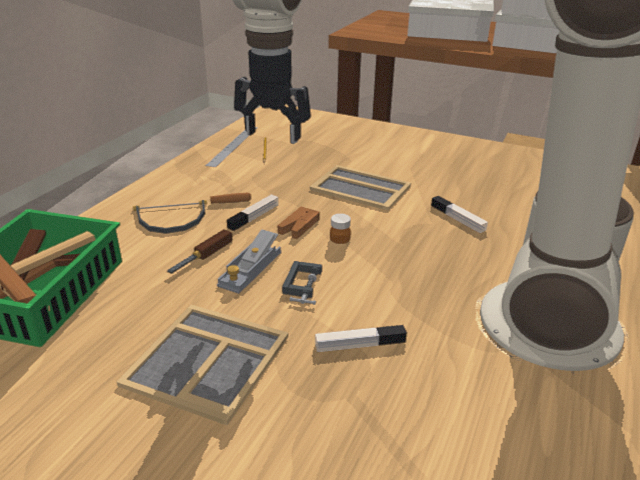

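Blade-case lookalikes in the scene view: (120,237), (332,367), and (383,158), which is partly hidden. (332,367) is the farthest from the base. Next I'll build a top-down map from both depth images.

```bash
cat > h.py <<'E'
import cv2,numpy as np
from workcell import bot
def cloud(p,d,c):
    v,u=np.nonzero(d>0);z=d[v,u]
    X=np.stack([(u-c["K"][0,2])/c["K"][0,0]*z,(v-c["K"][1,2])/c["K"][1,1]*z,z],1)
    return (X-c["t"])@c["R"],p[v,u]
X0,Y0=.15,.40   # map: col=(Y0-y)*1000,row=(0.75-x)*1000
def topdown(W,C,zmax=.1):
    m=np.zeros((600,800,3),np.uint8);h=np.full((600,800),-1.)
    r=np.round((.75-W[:,0])*1000).astype(int);c=np.round((.4-W[:,1])*1000).astype(int)
    k=(r>=0)&(r<600)&(c>=0)&(c<800)&(W[:,2]<zmax)
    r,c,Z,C=r[k],c[k],W[k,2],C[k]
    o=np.argsort(Z);m[r[o],c[o]]=C[o];h[r[o],c[o]]=Z[o]
    return m,h
E
python3 - <<'E'
from h import *
out=[]
for n in("scene","side"):
    p=cv2.imread(f"pics/{n}0.png");d=np.load(f"pics/{n}0.npy")
    W,C=cloud(p,d,bot.camera_params(n));out.append((W,C))
    k=(abs(W[:,2])<.006)&(W[:,0]>.15)&(W[:,0]<.75)&(abs(W[:,1])<.4)
    print(n,"bench z",np.median(W[k,2]),W[k,2].std())
    m,h=topdown(W,C)
    mk=(m.any(2)).astype(np.uint8)
    m2=cv2.dilate(m,np.ones((3,3)));m=np.where(mk[...,None]>0,m,m2)
    for g in range(0,800,100):cv2.line(m,(g,0),(g,599),(255,255,0),1)
    for g in range(50,600,100):cv2.line(m,(0,g),(799,g),(255,255,0),1)
    cv2.imwrite(f"pics/top_{n}.png",m)
    # blobs above 12 mm
    b=cv2.morphologyEx(((h>.012)*255).astype(np.uint8),cv2.MORPH_CLOSE,np.ones((5,5)))
    N,L,S,_=cv2.connectedComponentsWithStats(b)
    for i in range(1,N):
        if S[i,4]<300:continue
        v,u=np.nonzero(L==i);(cx,cy),(w,hh),a=cv2.minAreaRect(np.stack([u,v],1).astype(np.float32))
        print(n,"xy",round(.75-cy/1000,4),round(.4-cx/1000,4),"size",round(w),round(hh),"ang",round(a,1),"zmax",h[L==i].max().round(3),m[L==i].mean(0).round())
E
```

```text
scene bench z -0.001175228629775274 0.002091162743053841
scene xy 0.7301 -0.1392 size 62 22 ang 54.5 zmax 0.024 [ 38.  76. 124.]
scene xy 0.6712 0.0986 size 171 27 ang 9.2 zmax 0.027 [36. 55. 80.]
scene xy 0.6618 -0.0942 size 153 25 ang 11.2 zmax 0.025 [ 97. 102. 110.]
scene xy 0.5593 0.0876 size 154 53 ang 0.9 zmax 0.051 [ 95.  99. 103.]
scene xy 0.5488 -0.1014 size 101 52 ang 3.7 zmax 0.023 [ 38.  76. 120.]
scene xy 0.4476 0.0852 size 57 93 ang 78.3 zmax 0.02 [60. 63. 62.]
scene xy 0.4468 -0.0931 size 44 43 ang 29.7 zmax 0.054 [131. 144. 149.]
scene xy 0.3294 0.227 size 40 25 ang 51.3 zmax 0.025 [125. 133. 146.]
scene xy 0.241 -0.2968 size 25 154 ang 29.2 zmax 0.025 [ 95. 101. 103.]
side bench z 0.00037260231554014163 0.0017643705379480528
side xy 0.7273 -0.1311 size 70 23 ang 53.1 zmax 0.024 [ 64.  93. 121.]
side xy 0.6671 0.102 size 170 30 ang 11.3 zmax 0.027 [55. 72. 94.]
side xy 0.657 -0.0909 size 155 29 ang 12.0 zmax 0.025 [104. 112. 119.]
side xy 0.5552 0.0921 size 156 54 ang 2.0 zmax 0.051 [114. 117. 120.]
side xy 0.5448 -0.0977 size 103 55 ang 5.1 zmax 0.025 [ 56.  84. 120.]
side xy 0.4394 0.1006 size 60 116 ang 76.6 zmax 0.021 [80. 82. 81.]
side xy 0.4394 -0.0857 size 45 43 ang 12.1 zmax 0.055 [133. 145. 154.]
side xy 0.2768 0.2002 size 153 29 ang 55.5 zmax 0.026 [144. 151. 154.]
side xy 0.2369 -0.2912 size 29 155 ang 26.8 zmax 0.026 [122. 130. 130.]
```

View pics/top_scene.png

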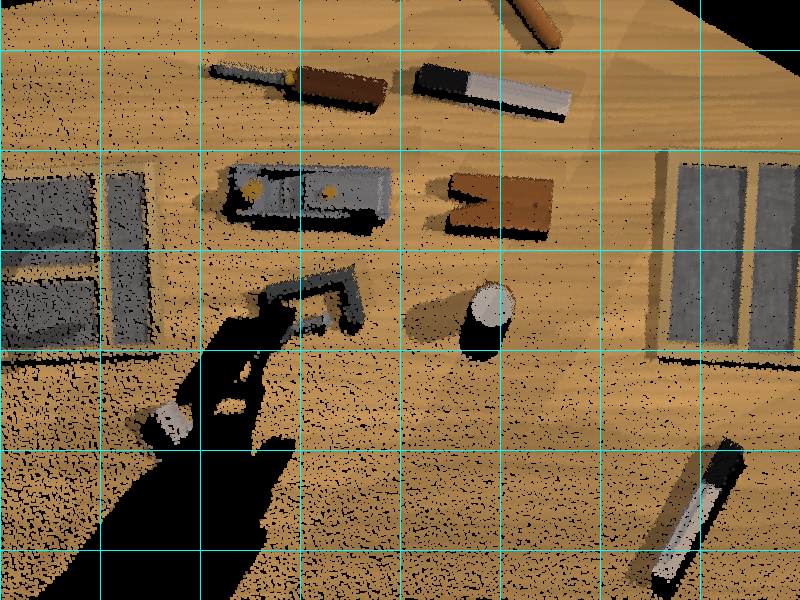

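View pics/top_side.png

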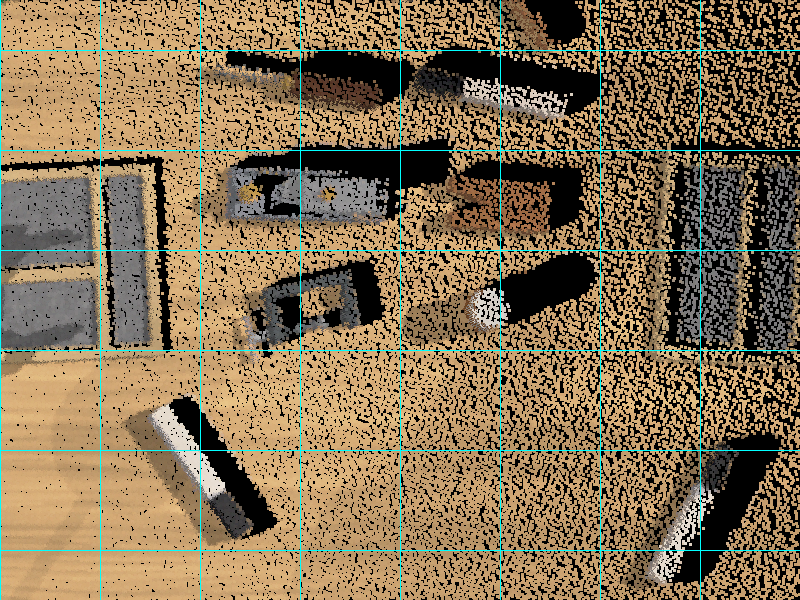

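The map shows all five items, both boards and the pot. The file is at (300,85), the wanted case at (490,92), the plane at (305,195), the pin at (500,205) with its notch towards +y, the clamp at (310,300) with its bar towards +x and T-bar towards +y, and the pot at (490,300). The saw board is on the left and the trim board on the right. The two cameras disagree by about 4 mm, so I'll use the wrist camera over the stock to settle it.

Request:
step_arm([
  [1, [0, -5, 35], [0, 0, 0]],
  [1, [-20, -15, 80], [0, 0, 0]],
  [1, [-40, -15, 120], [0, 0, 0]],
  [1, [-40, -15, 150], [0, 0, 0]],
  [1, [-40, -15, 150], [0, 0, 0]],
  [1, [-40, -15, 150], [0, 0, 0]],
])

```text
time: 0.7
ee_pos: [0.5104, -0.015, 0.3812]
tcp_rot: [180.0, -0.0, 90.0]
wrist_force: [-0.3, -0.5, -0.2]
opening: 0.0856
grasp_force: 0.0
```

```bash
python3 - <<'E'
from h import *
o=bot.get_obs();print(o["time"],o["ee_pos"],o["tcp_rot"],o["q"])
c=bot.camera_params("wrist");p,d=bot.camera("wrist")
print(c["K"].round(1).tolist(),(-c["R"].T@c["t"]).round(3),c["R"].round(2).tolist())
cv2.imwrite("pics/w1.png",p[:,:,::-1]);np.savez("pics/w1.npz",d=d,**c)
E
```

```text
0.7 [ 0.51037171 -0.01501403  0.38119886] [ 1.79970597e+02 -7.69654914e-05  9.00001090e+01] [-1.68555775e+00  6.19873719e+00  2.88177940e+01  1.12589668e+02
  9.41867654e-04  8.83143335e+01]
[[417.9, 0.0, 318.4], [0.0, 417.9, 238.9], [0.0, 0.0, 1.0]] [0.511 0.066 0.524] [[1.0, -0.0, 0.0], [-0.0, -0.95, 0.32], [0.0, -0.32, -0.95]]
```

View pics/w1.png

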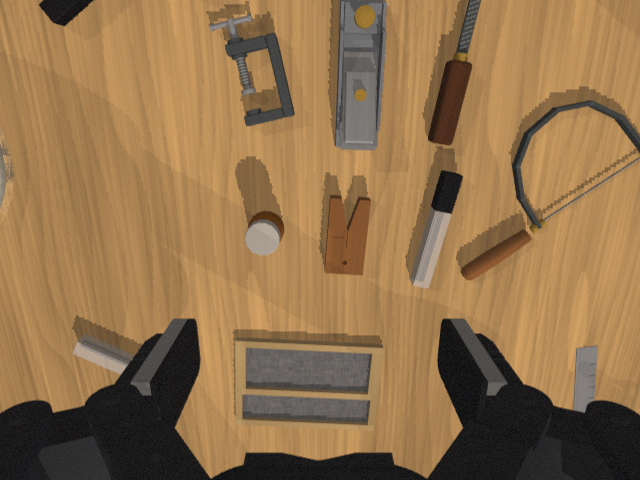

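The wrist view from above shows the clamp at (262,75), plane (360,75), file (450,90), pin (347,235), meant case (437,230) with its cap up in the image (+y), the pot at (265,233) and the trim board at (308,382). Now I'll move over the saw board and take the same view.

Request:
step_arm([
  [1, [0, 50, 0], [0, 0, 0]],
  [1, [0, 100, 0], [0, 0, 0]],
  [1, [-10, 150, 0], [0, 0, 0]],
  [1, [-10, 200, 0], [0, 0, 0]],
  [1, [-20, 250, 0], [0, 0, 0]],
  [1, [-20, 280, 0], [0, 0, 0]],
  [1, [-20, 280, 0], [0, 0, 0]],
  [1, [-20, 280, 0], [0, 0, 0]],
])

```text
time: 1.55
ee_pos: [0.4898, 0.2656, 0.3794]
tcp_rot: [-179.8, 0.1, 90.1]
wrist_force: [0.1, -0.2, 1.0]
opening: 0.0851
grasp_force: 0.0
```

```bash
cat >> h.py <<'E'
def shot(n):
    c=bot.camera_params("wrist");p,d=bot.camera("wrist");p=np.ascontiguousarray(p[:,:,::-1])
    cv2.imwrite(f"pics/{n}.png",p);np.savez(f"pics/{n}.npz",d=d,**c);return p,d,c
def load(n):
    f=np.load(f"pics/{n}.npz");return cv2.imread(f"pics/{n}.png"),f["d"],f
def blobs(W,zlo,zhi=.08,amin=300,up=2):
    # orthographic mask at 0.5 mm, min-area rects; returns x,y,(size mm),angle of long axis from world x
    k=(W[:,2]>zlo)&(W[:,2]<zhi)&(W[:,0]>0)&(W[:,0]<.8)&(abs(W[:,1])<.5)
    r=((W[k,1]+.5)*1000).astype(int);c=(W[k,0]*1000).astype(int)
    b=np.zeros((1001,801),np.uint8);b[r,c]=255
    b=cv2.morphologyEx(b,cv2.MORPH_CLOSE,np.ones((5,5)))
    N,L,S,_=cv2.connectedComponentsWithStats(b);res=[]
    for i in range(1,N):
        if S[i,4]<amin:continue
        v,u=np.nonzero(L==i);(cx,cy),s,a=cv2.minAreaRect(np.stack([u,v],1).astype(np.float32))
        if s[0]<s[1]:a+=90;s=s[::-1]
        res.append((round(cx/1000+.0005,4),round(cy/1000-.4995,4),round(s[0]+1),round(s[1]+1),round(a,1)))
    return res
def pockets(p,d,c):
    # grey pocket floors: pixel contours -> world at z=4 mm
    hsv=cv2.cvtColor(p,cv2.COLOR_BGR2HSV);W,_=cloud(p,d,c)
    Z=np.full(d.shape,9.);v,u=np.nonzero(d>0);Z[v,u]=W[:,2]
    Wm=np.full(d.shape+(3,),9.);Wm[v,u]=W
    m=((hsv[...,1]<70)&(abs(Z-.004)<.006)).astype(np.uint8)*255
    m=cv2.morphologyEx(m,cv2.MORPH_OPEN,np.ones((5,5)))
    N,L,S,_=cv2.connectedComponentsWithStats(m)
    for i in range(1,N):
        if S[i,4]<800:continue
        P=(Wm[L==i][:,:2]*1000).astype(np.float32)
        (x,y),s,a=cv2.minAreaRect(P)
        if s[0]<s[1]:a+=90;s=s[::-1]
        print("pocket",round(x,1),round(y,1),"size",round(s[0]),round(s[1]),"long axis",round(a,1),"z",np.median(Wm[L==i][:,2]).round(4))
E
python3 - <<'E'
from h import *
o=bot.get_obs();print(o["time"],o["ee_pos"],o["tcp_rot"])
shot("w2")
for n in("w1","w2"):
    p,d,c=load(n);W,C=cloud(p,d,c);print(n)
    k=(abs(W[:,2])<.003);print("bench",np.median(W[k,2]))
    for b in blobs(W,.006,.06):print(b)
    pockets(p,d,c)
E
```

```text
1.55 [0.48978397 0.26561266 0.37941685] [-1.79842195e+02  9.87645427e-02  9.00991391e+01]
w1
bench 0.00012268641785583942
(0.493, -0.3347, 212, 150, 176.8)
(0.2056, -0.278, 77, 27, 150.9)
(0.659, -0.0935, 154, 25, 78.9)
(0.7404, -0.127, 98, 22, 37.1)
(0.5464, -0.1006, 103, 52, 85.8)
(0.444, -0.09, 44, 44, 90.0)
(0.7755, -0.0185, 155, 51, 90.0)
(0.5572, 0.09, 159, 52, 88.5)
(0.667, 0.0922, 156, 28, 80.5)
(0.4366, 0.0973, 117, 70, 104.0)
(0.2365, 0.1639, 45, 23, 31.0)
pocket 906.1 -328.6 size 114 32 long axis 98.9 z 0.0016
pocket 494.5 -309.3 size 180 68 long axis 177.0 z 0.0046
pocket 491.0 -377.9 size 190 43 long axis 177.0 z 0.0047
w2
bench 0.00020409099916125005
(0.6577, -0.0978, 147, 24, 78.9)
(0.5462, -0.0999, 104, 52, 85.8)
(0.443, -0.089, 45, 45, 45.0)
(0.0781, -0.0054, 208, 88, 77.8)
(0.7727, 0.0309, 78, 18, 54.8)
(0.5572, 0.0915, 160, 52, 88.5)
(0.6684, 0.1009, 171, 28, 79.2)
(0.4377, 0.0982, 118, 70, 105.1)
(0.2799, 0.1971, 154, 24, 34.9)
(0.7747, 0.3114, 262, 7, 101.6)
(0.4864, 0.3441, 208, 194, 92.8)
(0.7876, 0.4015, 43, 18, 117.6)
pocket 526.3 371.7 size 134 90 long axis 92.8 z 0.0037
pocket 434.3 360.2 size 120 70 long axis 92.8 z 0.0038
pocket 489.8 271.4 size 172 41 long axis 2.9 z 0.004
```

View pics/w2.png

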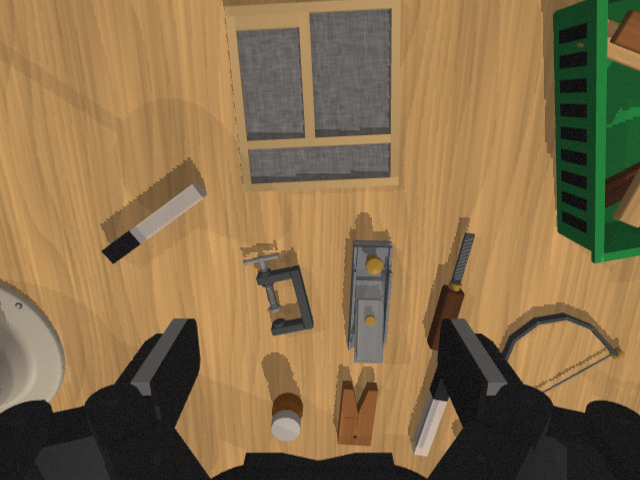

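Both wrist shots agree to about 1 mm. The saw board in w2 has its case pocket at (320,160), pin pocket at (270,82) and clamp pocket at (350,72). I'll start with the pin.

Request:
step_arm([
  [1, [55, -379, -261], [0, 0, -0.073]],
  [1, [55, -379, -261], [0, 0, -0.073]],
  [1, [55, -379, -261], [0, 0, -0.073]],
  [1, [55, -379, -261], [0, 0, -0.073]],
  [1, [55, -379, -261], [0, 0, -0.073]],
  [1, [55, -379, -261], [0, 0, -0.073]],
  [1, [55, -379, -261], [0, 0, -0.073]],
  [1, [55, -379, -261], [0, 0, -0.073]],
], force=40)

```text
time: 2.4
ee_pos: [0.5365, -0.0652, 0.1549]
tcp_rot: [180.0, 0.0, 85.7]
wrist_force: [0.9, -0.2, -0.5]
opening: 0.0854
grasp_force: 0.0
```

```bash
python3 - <<'E'
from h import *
o=bot.get_obs();print(o["time"],o["ee_pos"],o["tcp_rot"])
E
```

```text
2.4 [ 0.53652027 -0.06521762  0.15485752] [1.79979265e+02 8.89017510e-03 8.56955391e+01]
```

Request:
step_arm([
  [1, [9, -49, -35], [0, 0, 0]],
  [1, [9, -49, -50], [0, 0, 0]],
  [1, [9, -49, -90], [0, 0, 0]],
  [1, [9, -49, -115], [0, 0, 0]],
  [1, [9, -49, -133], [0, 0, 0]],
  [1, [9, -49, -143], [0, 0, 0]],
  [1, [9, -49, -147], [0, 0, 0]],
  [1, [9, -49, -147], [0, 0, 0]],
])

```text
time: 3.2
ee_pos: [0.5463, -0.1116, 0.0092]
tcp_rot: [180.0, 0.0, 85.8]
wrist_force: [0.4, 0.3, 0.3]
opening: 0.085
grasp_force: 0.0
```

Request:
step_arm([
  [0.7, [0, 0, 0], [0, 0, 0]],
  [0.5, [0, 0, 0], [0, 0, 0]],
  [0.4, [0, 0, 0], [0, 0, 0]],
  [0.4, [0, 0, 0], [0, 0, 0]],
  [0.4, [0, 0, 0], [0, 0, 0]],
], force=40)

```text
time: 3.7
ee_pos: [0.5471, -0.1112, 0.0102]
tcp_rot: [179.9, 0.0, 85.8]
wrist_force: [-1.9, -0.1, 6.3]
opening: 0.0487
grasp_force: 41.8
```

Request:
step_arm([
  [0.3, [0, 0, 10], [0, 0, 0]],
  [0.3, [0, 0, 50], [0, 0, 0]],
  [0.3, [0, 20, 92], [0, 0, 0]],
  [0.3, [-12, 67, 92], [0, 0, 0.03]],
  [0.3, [-24, 115, 92], [0, 0, 0.06]],
  [0.3, [-36, 163, 92], [0, 0, 0.09]],
  [0.3, [-48, 210, 92], [0, 0, 0.122]],
  [0.3, [-60, 258, 92], [0, 0, 0.122]],
])

```text
time: 4.5
ee_pos: [0.4857, 0.1486, 0.1019]
tcp_rot: [179.9, -0.0, 92.9]
wrist_force: [0.3, -0.5, -0.7]
opening: 0.0485
grasp_force: 41.8
```

Request:
step_arm([
  [0.3, [-12, 48, 0], [0, 0, 0]],
  [0.3, [-24, 95, 0], [0, 0, 0]],
  [0.3, [-36, 142, 0], [0, 0, 0]],
  [0.3, [-48, 188, 0], [0, 0, 0]],
  [0.3, [-52, 202, 0], [0, 0, 0]],
  [0.3, [-52, 202, 0], [0, 0, 0]],
  [0.3, [-52, 202, 0], [0, 0, 0]],
  [0.3, [-52, 202, 0], [0, 0, 0]],
])

```text
time: 5.3
ee_pos: [0.4349, 0.3477, 0.1013]
tcp_rot: [180.0, 0.0, 92.7]
wrist_force: [1.8, 0.7, -0.4]
opening: 0.049
grasp_force: 41.8
```

```bash
python3 - <<'E'
from h import *
o=bot.get_obs();print(o["time"],o["ee_pos"],o["tcp_rot"],o["opening"])
p,d,c=shot("w3")
pockets(p,d,c)
W,C=cloud(p,d,c);k=(np.hypot(W[:,0]-.435,W[:,1]-.36)<.09)
for b in blobs(W[k],.07,.125):print(b)
E
```

```text
5.3 [0.43490732 0.34770375 0.10125505] [1.79994527e+02 1.63889109e-02 9.27331215e+01] 0.04903152455974737
pocket 527.0 371.9 size 135 90 long axis 92.9 z 0.0039
pocket 433.7 377.8 size 85 70 long axis 92.7 z 0.004
pocket 544.6 273.6 size 63 40 long axis 3.8 z 0.0042
(0.4345, 0.3587, 103, 63, 93.0)
```

View pics/w3.png

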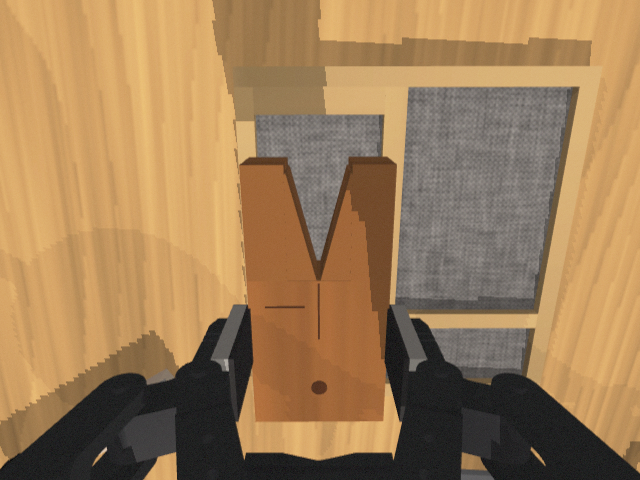

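The view shows the pin held square between the fingers, its notch towards +y, lined up over its pocket (centre near (320,290)). I'll lower it, slowly at the end.

Request:
step_arm([
  [0.3, [0, 1, -35], [0, 0, 0]],
  [0.3, [0, 1, -60], [0, 0, 0]],
  [0.3, [0, 1, -74], [0, 0, 0]],
  [0.3, [0, 1, -80], [0, 0, 0]],
  [0.3, [0, 1, -83], [0, 0, 0]],
  [0.3, [0, 1, -86], [0, 0, 0]],
  [0.3, [0, 1, -87], [0, 0, 0]],
  [0.3, [0, 1, -87], [0, 0, 0]],
])

```text
time: 6.15
ee_pos: [0.4347, 0.3501, 0.0146]
tcp_rot: [180.0, -0.0, 92.8]
wrist_force: [-0.4, -0.2, 0.0]
opening: 0.0482
grasp_force: 41.7
```

Request:
step_arm([
  [0.3, [0, 0, -0.5], [0, 0, 0]],
  [0.3, [0, 0, -1], [0, 0, 0]],
  [0.3, [0, 0, -1], [0, 0, 0]],
])

```text
time: 6.45
ee_pos: [0.4347, 0.3502, 0.0142]
tcp_rot: [179.9, -0.0, 92.8]
wrist_force: [-1.7, -1.9, 5.7]
opening: 0.0484
grasp_force: 42.5
```

Request:
step_arm([
  [0.5, [0, 0, 0], [0, 0, 0]],
  [0.75, [0, 0, 0], [0, 0, 0]],
  [0.75, [0, 0, 0], [0, 0, 0]],
  [0.75, [0, 0, 20], [0, 0, 0]],
  [0.75, [0, 0, 60], [0, 0, 0]],
  [0.75, [0, -10, 106], [0, 0, 0]],
  [0.6, [6, -57, 126], [0, 0, 0.05]],
  [0.5, [12, -106, 126], [0, 0, 0.1]],
])

```text
time: 7.25
ee_pos: [0.4476, 0.245, 0.1425]
tcp_rot: [179.7, -0.1, 98.8]
wrist_force: [1.2, -0.6, -0.9]
opening: 0.0426
grasp_force: 0.0
```

Request:
step_arm([
  [0.3, [7, -49, 0], [0, 0, 0.04]],
  [0.3, [14, -97, 0], [0, 0, 0.078]],
  [0.3, [21, -145, 0], [0, 0, 0.078]],
  [0.3, [21, -151, 0], [0, 0, 0.078]],
  [0.3, [21, -151, 0], [0, 0, 0.078]],
  [0.3, [21, -151, 0], [0, 0, 0.078]],
], force=60)

```text
time: 7.85
ee_pos: [0.4674, 0.0942, 0.139]
tcp_rot: [180.0, -0.0, 103.0]
wrist_force: [0.5, -0.0, 0.9]
opening: 0.0253
grasp_force: 0.0
```

```bash
python3 - <<'E'
from h import *
o=bot.get_obs();print(o["time"],o["ee_pos"],o["tcp_rot"],o["opening"])
p,d,c=shot("w4")
W,C=cloud(p,d,c)
k=(W[:,2]>.007)&(W[:,2]<.03)&(W[:,0]>.36)&(W[:,0]<.52)&(W[:,1]>.0)&(W[:,1]<.18)
for b in blobs(W[k],.007,.03):print(b)
# bar: pts on the +x side
P=W[k];a=np.radians(103)
for it in range(3):
    R=np.array([[np.cos(a),np.sin(a)],[-np.sin(a),np.cos(a)]]);L=(P[:,:2]-[.4373,.098])@R.T
    s=(L[:,1]<-.018)&(L[:,0]>-.045)&(L[:,0]<.020)&(P[:,2]>.015)
    f=np.polyfit(L[s,0],L[s,1],1);a+=np.arctan(f[0])
    print(np.degrees(a),"bar y range",np.percentile(L[s,1],[1,50,99]),"x range of bar",L[L[:,1]<-.025][:,0].min(),L[L[:,1]<-.025][:,0].max(),"z",np.median(P[s,2]))
E
```

```text
7.85 [0.46739446 0.09417059 0.13899562] [ 1.79994894e+02 -1.66931851e-02  1.03007625e+02] 0.025324517314491167
(0.436, 0.0978, 117, 71, 103.6)
102.52129227862048 bar y range [-0.03274797 -0.0268226  -0.0213193 ] x range of bar -0.057386571818263205 0.032215653764369384 z 0.01790920680936519
102.48975308531209 bar y range [-0.03282622 -0.02702549 -0.02156824] x range of bar -0.057138228946332914 0.032459937301287774 z 0.01790931704189768
102.50709897519101 bar y range [-0.03283107 -0.02704465 -0.02156547] x range of bar -0.05712172687731348 0.032475952309302385 z 0.017912857947800717
```

View pics/w4.png

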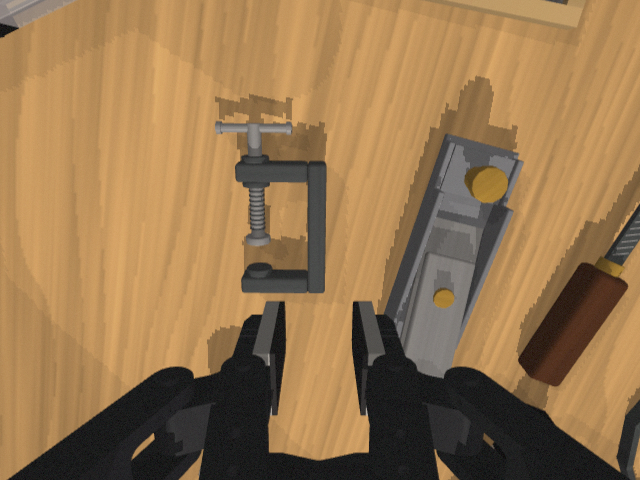

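The view shows the clamp's bar at (317,225) with the T-bar at the top (+y). The fingers point down at the bar line, with clear space on both sides. Correcting slightly and going down.

Request:
step_arm([
  [0.3, [-1, -2, -40], [0, 0, -0.009]],
  [0.3, [-1, -2, -80], [0, 0, -0.009]],
  [0.3, [-1, -2, -110], [0, 0, -0.009]],
  [0.3, [-1, -2, -125], [0, 0, -0.009]],
  [0.3, [-1, -2, -131], [0, 0, -0.009]],
  [0.3, [-1, -2, -131], [0, 0, -0.009]],
  [0.1, [-1, -2, -131], [0, 0, -0.009]],
  [0.05, [-1, -2, -131], [0, 0, -0.009]],
])

```text
time: 8.7
ee_pos: [0.4672, 0.0921, 0.0093]
tcp_rot: [179.9, -0.0, 102.5]
wrist_force: [0.2, 1.6, 2.4]
opening: 0.0099
grasp_force: 61.5
```

Request:
step_arm([
  [0, [0, 0, 0], [0, 0, 0]],
  [0, [0, 0, 0], [0, 0, 0]],
  [0, [0, 0, 0], [0, 0, 0]],
])

```text
time: 9.0
ee_pos: [0.4672, 0.0921, 0.0092]
tcp_rot: [179.9, -0.0, 102.5]
wrist_force: [0.0, 3.7, 6.3]
opening: 0.0098
grasp_force: 61.8
```

Request:
step_arm([
  [0, [0, 0, 10], [0, 0, 0]],
  [0, [0, 0, 50], [0, 0, 0]],
  [0, [3, 10, 92], [0, 0, 0]],
  [0, [18, 56, 92], [0, 0, -0.04]],
  [0, [33, 102, 92], [0, 0, -0.08]],
  [0, [48, 148, 92], [0, 0, -0.12]],
  [0, [63, 194, 92], [0, 0, -0.16]],
  [0, [77, 238, 92], [0, 0, -0.169]],
])

```text
time: 9.8
ee_pos: [0.5437, 0.3313, 0.1003]
tcp_rot: [180.0, 0.0, 92.7]
wrist_force: [1.1, -0.4, -1.6]
opening: 0.0101
grasp_force: 60.8
```

Request:
step_arm([
  [0, [12, 31, 0], [0, 0, 0]],
  [0, [12, 31, 0], [0, 0, 0]],
  [0, [12, 31, 0], [0, 0, 0]],
  [0, [12, 31, 0], [0, 0, 0]],
])

```text
time: 10.2
ee_pos: [0.5552, 0.3597, 0.1002]
tcp_rot: [-180.0, 0.0, 92.8]
wrist_force: [-0.2, 0.1, -2.1]
opening: 0.01
grasp_force: 60.8
```

```bash
python3 - <<'E'
from h import *
o=bot.get_obs();print(o["time"],o["ee_pos"],o["tcp_rot"],o["opening"])
p,d,c=shot("w5")
W,C=cloud(p,d,c);k=(W[:,0]>.46)&(W[:,0]<.62)&(W[:,1]>.30)&(W[:,1]<.45)
for b in blobs(W[k],.075,.125):print(b)
P=W[k];P=P[(P[:,2]>.09)&(P[:,2]<.125)&(P[:,1]>.375)];print(np.percentile(P[:,2],[5,50,95]))
for lo in np.arange(.375,.45,.015):
    q=P[(P[:,1]>lo)&(P[:,1]<lo+.015)];print(lo,q[:,0].min().round(4) if len(q) else 0,q[:,0].max().round(4) if len(q) else 0)
E
```

```text
10.2 [0.5552288  0.35969127 0.10015659] [-1.79979890e+02  3.58287943e-02  9.27762273e+01] 0.010024114708579664
(0.5364, 0.3736, 128, 69, 105.3)
[0.09978943 0.10746922 0.10939716]
0.375 0.5061 0.5606
0.39 0.5014 0.5596
0.405 0.4888 0.5223
0.42000000000000004 0.4884 0.5363
0.43500000000000005 0 0
0.45000000000000007 0 0
```

View pics/w5.png

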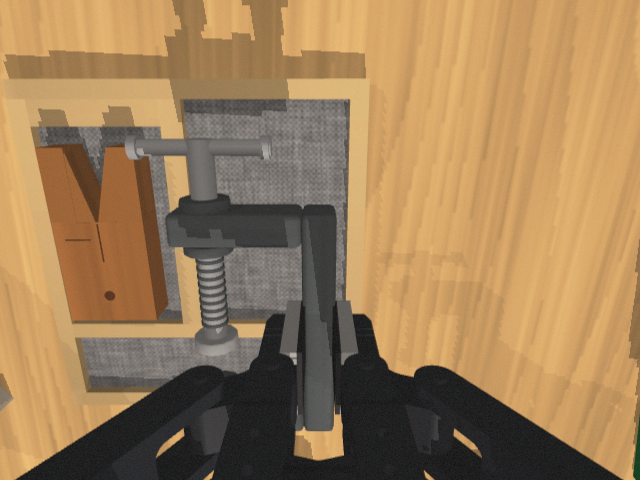

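The clamp hangs level over its pocket, and its T-bar clears the pin, which lies flat in its own pocket at (100,235). Lowering with a 1 mm correction.

Request:
step_arm([
  [0, [1, 1.5, -35], [0, 0, 0]],
  [0, [1, 1.5, -60], [0, 0, 0]],
  [0, [1, 1.5, -74], [0, 0, 0]],
  [0, [1, 1.5, -80], [0, 0, 0]],
  [0, [1, 1.5, -83], [0, 0, 0]],
  [0, [1, 1.5, -85], [0, 0, 0]],
  [0, [1, 1.5, -86], [0, 0, 0]],
  [0, [1, 1.5, -86], [0, 0, 0]],
])

```text
time: 11.05
ee_pos: [0.5567, 0.3623, 0.0148]
tcp_rot: [179.9, -0.0, 92.8]
wrist_force: [-0.5, -0.3, -2.1]
opening: 0.01
grasp_force: 60.8
```

Request:
step_arm([
  [0, [0, 0, -0.7], [0, 0, 0]],
  [0, [0, 0, -0.7], [0, 0, 0]],
])

```text
time: 11.25
ee_pos: [0.5565, 0.3622, 0.0135]
tcp_rot: [180.0, -0.0, 92.8]
wrist_force: [0.4, 0.8, -2.7]
opening: 0.0102
grasp_force: 60.8
```

Request:
step_arm([
  [0, [0, 0, -0.5], [0, 0, 0]],
  [0, [0, 0, -1], [0, 0, 0]],
  [0, [0, 0, -1], [0, 0, 0]],
])

```text
time: 11.55
ee_pos: [0.5565, 0.3622, 0.0133]
tcp_rot: [180.0, -0.0, 92.8]
wrist_force: [-2.1, -2.3, 4.5]
opening: 0.01
grasp_force: 61.7
```

Request:
step_arm([
  [0.2, [0, 0, 0], [0, 0, 0]],
  [0.3, [0, 0, 0], [0, 0, 0]],
  [0.3, [0, 0, 0], [0, 0, 0]],
  [0.3, [0, 0, 15], [0, 0, 0]],
  [0.3, [0, 0, 60], [0, 0, 0]],
  [0.3, [0, -10, 108], [0, 0, 0]],
  [0.5, [10, -58, 118], [0, 0, -0.05]],
  [0.5, [21, -106, 118], [0, 0, -0.1]],
], force=40)

```text
time: 12.35
ee_pos: [0.5785, 0.2564, 0.1349]
tcp_rot: [179.7, -0.2, 87.1]
wrist_force: [1.5, -0.9, -0.5]
opening: 0.0426
grasp_force: 0.0
```

Request:
step_arm([
  [0.5, [11, -48, 0], [0, 0, -0.05]],
  [0.5, [22, -96, 0], [0, 0, -0.1]],
  [0.5, [33, -144, 0], [0, 0, -0.143]],
  [0.5, [44, -192, 0], [0, 0, -0.143]],
  [0.5, [55, -240, 0], [0, 0, -0.143]],
  [0.5, [66, -288, 0], [0, 0, -0.143]],
  [0.5, [76, -336, 0], [0, 0, -0.143]],
  [0.5, [81, -349, 0], [0, 0, -0.143]],
])

```text
time: 13.15
ee_pos: [0.6587, -0.0976, 0.1313]
tcp_rot: [179.9, 0.0, 78.7]
wrist_force: [-0.3, 0.8, -0.7]
opening: 0.0429
grasp_force: 0.0
```

Request:
step_arm([
  [0.5, [0, 0, 0], [0, 0, 0]],
  [0.5, [0, 0, 0], [0, 0, 0]],
])

```text
time: 13.35
ee_pos: [0.6584, -0.0924, 0.1309]
tcp_rot: [180.0, -0.0, 78.9]
wrist_force: [0.1, -0.3, 0.2]
opening: 0.0428
grasp_force: 0.0
```

```bash
python3 - <<'E'
from h import *
o=bot.get_obs();print(o["time"],o["ee_pos"],o["tcp_rot"],o["opening"])
p,d,c=shot("w6")
W,C=cloud(p,d,c)
for b in blobs(W,.007,.06):print(b)
E
```

```text
13.35 [ 0.65837713 -0.09241483  0.1308533 ] [ 1.79989879e+02 -1.90112490e-02  7.88728005e+01] 0.042783181113505264
(0.6597, -0.0931, 153, 24, 78.7)
(0.7412, -0.1267, 97, 22, 37.2)
(0.4558, -0.0908, 46, 25, 91.3)
(0.7714, -0.0369, 125, 28, 109.4)
(0.5567, 0.0376, 54, 52, 88.8)
(0.6572, 0.0293, 28, 28, 80.5)
```

View pics/w6.png

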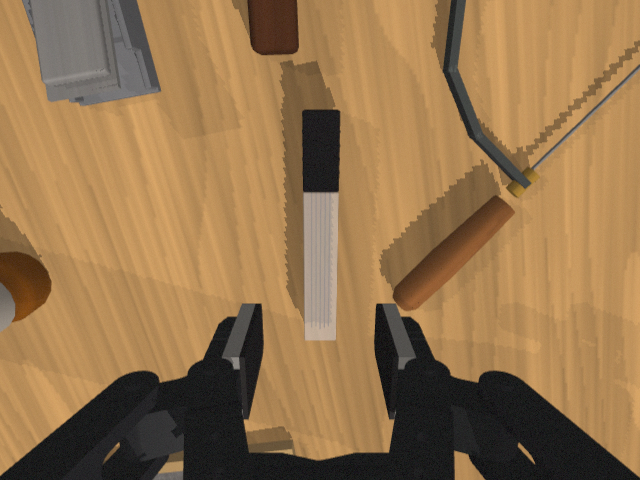

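The case (320,225) is centred between the fingers with nothing in the way, its black cap towards +y.

Request:
step_arm([
  [0.5, [1, -1, -45], [0, 0, 0]],
  [0.5, [1, -1, -85], [0, 0, 0]],
  [0.5, [1, -1, -108], [0, 0, 0]],
  [0.5, [1, -1, -119], [0, 0, 0]],
  [0.5, [1, -1, -123], [0, 0, 0]],
  [0.4, [1, -1, -123], [0, 0, 0]],
  [0.2, [1, -1, -123], [0, 0, 0]],
  [0.1, [1, -1, -123], [0, 0, 0]],
], force=40)

```text
time: 14.2
ee_pos: [0.6605, -0.0939, 0.0094]
tcp_rot: [179.8, -0.0, 78.9]
wrist_force: [-0.7, 1.3, 5.8]
opening: 0.0211
grasp_force: 40.6
```

Request:
step_arm([
  [0.1, [0, 0, 0], [0, 0, 0]],
  [0.1, [0, 0, 0], [0, 0, 0]],
])

```text
time: 14.4
ee_pos: [0.6605, -0.0939, 0.0094]
tcp_rot: [179.8, -0.0, 78.9]
wrist_force: [-0.3, 1.3, 6.5]
opening: 0.0208
grasp_force: 40.7
```

Request:
step_arm([
  [0.1, [0, 0, 10], [0, 0, 0]],
  [0.1, [0, 0, 55], [0, 0, 0]],
  [0.1, [0, 0, 92], [0, 0, 0.13]],
  [0.1, [-19, 41, 92], [0, 0, 0.27]],
  [0.1, [-38, 82, 92], [0, 0, 0.41]],
  [0.1, [-57, 123, 92], [0, 0, 0.55]],
  [0.1, [-76, 163, 92], [0, 0, 0.69]],
  [0.1, [-95, 204, 92], [0, 0, 0.83]],
])

```text
time: 15.2
ee_pos: [0.5635, 0.1113, 0.1003]
tcp_rot: [180.0, 0.0, 126.7]
wrist_force: [0.8, -0.2, 0.1]
opening: 0.0212
grasp_force: 39.9
```

Request:
step_arm([
  [0.1, [-17, 37, 0], [0, 0, 0.14]],
  [0.1, [-34, 74, 0], [0, 0, 0.28]],
  [0.1, [-51, 110, 0], [0, 0, 0.42]],
  [0.1, [-66, 141, 0], [0, 0, 0.56]],
  [0.1, [-76, 162, 0], [0, 0, 0.7]],
  [0.1, [-76, 162, 0], [0, 0, 0.84]],
  [0.1, [-76, 162, 0], [0, 0, 0.985]],
  [0.1, [-76, 162, 0], [0, 0, 0.985]],
])

```text
time: 16.0
ee_pos: [0.4884, 0.2723, 0.1001]
tcp_rot: [180.0, 0.0, -177.0]
wrist_force: [1.0, 0.6, -0.3]
opening: 0.0211
grasp_force: 39.9
```

Request:
step_arm([
  [0.1, [0, 0, 0], [0, 0, 0]],
  [0.1, [0, 0, 0], [0, 0, 0]],
])

```text
time: 16.2
ee_pos: [0.4885, 0.2719, 0.0996]
tcp_rot: [180.0, 0.0, -177.3]
wrist_force: [-0.4, -0.3, -1.0]
opening: 0.0209
grasp_force: 39.8
```

```bash
python3 - <<'E'
from h import *
o=bot.get_obs();print(o["time"],o["ee_pos"],o["tcp_rot"],o["opening"],o["q"][5])
p,d,c=shot("w7")
W,C=cloud(p,d,c);k=(W[:,2]>.095)&(W[:,2]<.125)&(abs(W[:,1]-.272)<.05)
for b in blobs(W[k],.095,.125):print(b)
pockets(p,d,c)
E
```

```text
16.2 [0.48852444 0.27187479 0.09962019] [ 1.79994744e+02  1.30394541e-02 -1.77339239e+02] 0.020949953988727822 26.436715520540268
(0.4771, 0.2718, 133, 49, 171.1)
pocket 434.8 361.2 size 119 70 long axis 92.7 z 0.0037
pocket 410.0 268.3 size 42 11 long axis 92.5 z 0.0039
pocket 433.8 401.5 size 40 19 long axis 92.5 z 0.0036
pocket 516.8 372.5 size 134 68 long axis 92.9 z 0.0037
pocket 556.2 167.8 size 52 20 long axis 16.4 z 0.0059
pocket 545.8 427.8 size 46 26 long axis 2.8 z 0.0035
```

View pics/w7.png

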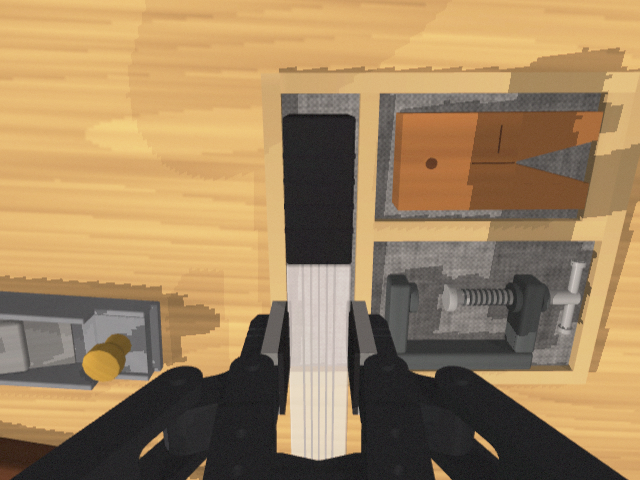

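The pin (490,160) and clamp (480,310) both sit flat in their pockets, and the case is aligned over its own pocket. Lowering.

Request:
step_arm([
  [0.1, [1, 0, -35], [0, 0, 0]],
  [0.1, [1, 0, -60], [0, 0, 0]],
  [0.1, [1, 0, -74], [0, 0, 0]],
  [0.1, [1, 0, -80], [0, 0, 0]],
  [0.1, [1, 0, -83], [0, 0, 0]],
  [0.1, [1, 0, -85], [0, 0, 0]],
  [0.1, [1, 0, -86.5], [0, 0, 0]],
  [0.1, [1, 0, -87], [0, 0, 0]],
])

```text
time: 17.05
ee_pos: [0.4899, 0.2724, 0.0133]
tcp_rot: [180.0, 0.1, -177.1]
wrist_force: [-1.7, -0.3, 6.8]
opening: 0.0211
grasp_force: 40.7
```

Request:
step_arm([
  [0.1, [0, 0, -0.5], [0, 0, 0]],
  [0.1, [0, 0, -0.5], [0, 0, 0]],
])

```text
time: 17.25
ee_pos: [0.4899, 0.2723, 0.0133]
tcp_rot: [180.0, 0.1, -177.1]
wrist_force: [-2.3, -1.1, 7.7]
opening: 0.0206
grasp_force: 40.8
```

Request:
step_arm([
  [0.38, [0, 0, 0], [0, 0, 0]],
  [0.38, [0, 0, 0], [0, 0, 0]],
  [0.38, [0, 0, 15], [0, 0, 0]],
  [0.38, [0, 0, 60], [0, 0, 0]],
  [0.38, [0, 0, 105], [0, 0, 0]],
  [0.6, [5, -15, 118], [0, 0, -0.14]],
  [1, [12, -35, 118], [0, 0, -0.28]],
  [1, [20, -55, 118], [0, 0, -0.42]],
], force=80)

```text
time: 18.05
ee_pos: [0.5099, 0.2169, 0.1319]
tcp_rot: [179.9, 0.1, 158.5]
wrist_force: [0.3, -0.6, -0.5]
opening: 0.0746
grasp_force: 0.0
```

Request:
step_arm([
  [1, [7, -18, 0], [0, 0, -0.14]],
  [1, [14, -36, 0], [0, 0, -0.28]],
  [1, [21, -54, 0], [0, 0, -0.42]],
  [1, [28, -72, 0], [0, 0, -0.56]],
  [1, [35, -90, 0], [0, 0, -0.7]],
  [1, [42, -108, 0], [0, 0, -0.84]],
  [1, [47, -120, 0], [0, 0, -0.98]],
  [1, [47, -127, 0], [0, 0, -1.12]],
])

```text
time: 18.85
ee_pos: [0.5569, 0.0891, 0.1309]
tcp_rot: [180.0, 0.0, 94.3]
wrist_force: [0.7, 0.4, -0.8]
opening: 0.085
grasp_force: 0.0
```

Request:
step_arm([
  [1, [0, 0, 0], [0, 0, -0.108]],
  [1, [0, 0, 0], [0, 0, -0.108]],
  [1, [0, 0, 0], [0, 0, -0.108]],
])

```text
time: 19.15
ee_pos: [0.5565, 0.0902, 0.1305]
tcp_rot: [180.0, -0.0, 88.6]
wrist_force: [0.0, -0.1, 1.4]
opening: 0.0854
grasp_force: 0.0
```

```bash
python3 - <<'E'
from h import *
o=bot.get_obs();print(o["time"],o["ee_pos"],o["tcp_rot"],o["opening"],o["q"][5])
p,d,c=shot("w8")
W,C=cloud(p,d,c);k=W[:,2]<.06
for b in blobs(W[k],.007,.06):print(b)
E
```

```text
19.15 [0.55648753 0.09016175 0.13052144] [ 1.79965146e+02 -1.06360393e-02  8.86413960e+01] 0.08536632863749581 100.55960518631966
(0.7618, -0.003, 101, 22, 83.8)
(0.5571, 0.0915, 159, 52, 88.4)
(0.6682, 0.1021, 169, 27, 80.5)
```

View pics/w8.png

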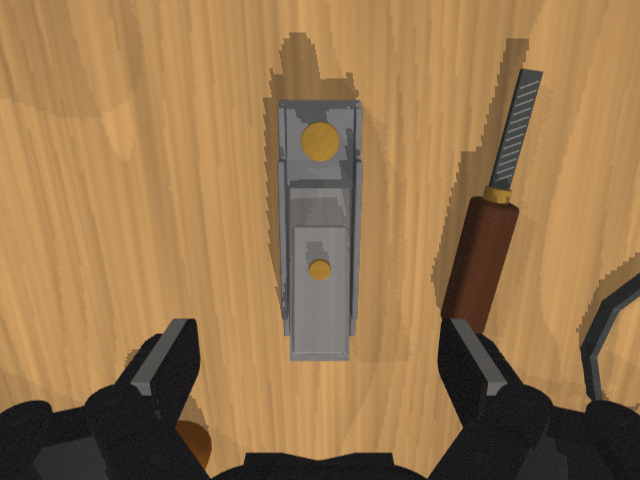

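The plane is centred between the fingers, body at (320,230) with its knob at (320,142), and the file is clear at (490,200). Going down to grip it at 80 N.

Request:
step_arm([
  [1, [0.5, 1, -45], [0, 0, 0]],
  [1, [0.5, 1, -85], [0, 0, 0]],
  [1, [0.5, 1, -108], [0, 0, 0]],
  [1, [0.5, 1, -119], [0, 0, 0]],
  [0.8, [0.5, 1, -123], [0, 0, 0]],
  [0.6, [0.5, 1, -123], [0, 0, 0]],
  [0.4, [0.5, 1, -123], [0, 0, 0]],
  [0.3, [0.5, 1, -123], [0, 0, 0]],
], force=80)

```text
time: 20.0
ee_pos: [0.558, 0.0913, 0.0088]
tcp_rot: [179.8, -0.0, 88.5]
wrist_force: [-1.1, 0.7, 5.4]
opening: 0.0484
grasp_force: 85.6
```

Request:
step_arm([
  [0.3, [0, 0, 0], [0, 0, 0]],
  [0.3, [0, 0, 0], [0, 0, 0]],
])

```text
time: 20.2
ee_pos: [0.558, 0.0913, 0.0088]
tcp_rot: [179.8, -0.0, 88.5]
wrist_force: [-1.1, 0.6, 7.3]
opening: 0.0479
grasp_force: 85.6
```

Request:
step_arm([
  [0.3, [0, 0, 8], [0, 0, 0]],
  [0.3, [0, 0, 45], [0, 0, 0]],
  [0.3, [0, 0, 92], [0, 0, 0.1]],
  [0.3, [-7, -40, 92], [0, 0, 0.23]],
  [0.3, [-14, -84, 92], [0, 0, 0.37]],
  [0.3, [-21, -128, 92], [0, 0, 0.51]],
  [0.3, [-28, -172, 92], [0, 0, 0.65]],
  [0.3, [-35, -216, 92], [0, 0, 0.79]],
])

```text
time: 21.0
ee_pos: [0.5216, -0.1249, 0.0994]
tcp_rot: [180.0, 0.0, 133.8]
wrist_force: [1.6, -0.0, -4.2]
opening: 0.0479
grasp_force: 84.6
```

Request:
step_arm([
  [0.3, [-7, -44, 0], [0, 0, 0.14]],
  [0.3, [-14, -88, 0], [0, 0, 0.28]],
  [0.3, [-20, -128, 0], [0, 0, 0.42]],
  [0.3, [-26, -163, 0], [0, 0, 0.56]],
  [0.3, [-29, -184, 0], [0, 0, 0.7]],
  [0.3, [-29, -184, 0], [0, 0, 0.755]],
  [0.3, [-29, -184, 0], [0, 0, 0.755]],
  [0.3, [-29, -184, 0], [0, 0, 0.755]],
])

```text
time: 21.8
ee_pos: [0.4931, -0.3071, 0.0989]
tcp_rot: [180.0, -0.0, 176.6]
wrist_force: [1.1, -0.6, -2.9]
opening: 0.048
grasp_force: 84.6
```

```bash
python3 - <<'E'
from h import *
o=bot.get_obs();print(o["time"],o["ee_pos"],o["tcp_rot"],o["opening"],o["q"][5])
p,d,c=shot("w9")
W,C=cloud(p,d,c);k=(W[:,2]>.105)&(W[:,2]<.15)&(abs(W[:,1]+.31)<.04)
for b in blobs(W[k],.105,.15):print(b)
k=(W[:,2]<.02)
for b in blobs(W[k],.007,.02):print("low",b)
pockets(p,d,c)
E
```

```text
21.8 [ 0.49314977 -0.30709034  0.09893512] [ 1.79989200e+02 -1.21404815e-02  1.76576487e+02] 0.04803112896258695 -28.489325274969303
(0.4799, -0.3096, 127, 80, 176.3)
low (0.4863, -0.3347, 198, 148, 176.7)
pocket 484.7 -375.3 size 177 45 long axis 176.6 z 0.004
pocket 409.3 -302.1 size 70 8 long axis 86.6 z 0.0039
```

View pics/w9.png

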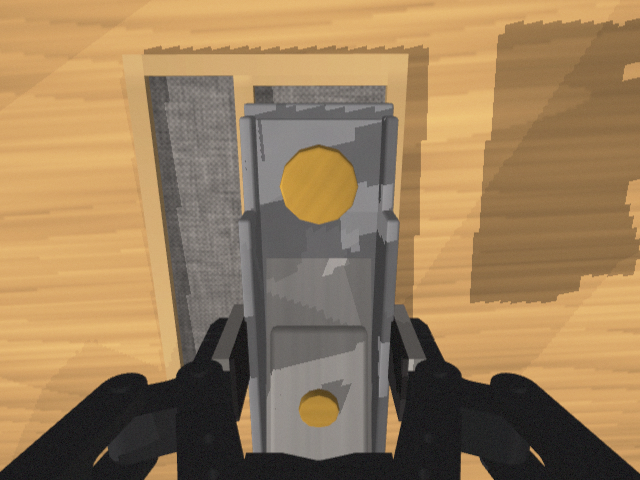

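The plane is held level and aligned. Its pocket runs underneath it (x 250–390 in the image), and the empty file pocket is on the left at (200,200). Lowering.

Request:
step_arm([
  [0.3, [2, -0.5, -35], [0, 0, 0]],
  [0.3, [2, -0.5, -60], [0, 0, 0]],
  [0.3, [2, -0.5, -74], [0, 0, 0]],
  [0.3, [2, -0.5, -80], [0, 0, 0]],
  [0.3, [2, -0.5, -82], [0, 0, 0]],
  [0.3, [2, -0.5, -84], [0, 0, 0]],
  [0.3, [2, -0.5, -85], [0, 0, 0]],
  [0.3, [2, -0.5, -85], [0, 0, 0]],
])

```text
time: 22.65
ee_pos: [0.4956, -0.308, 0.0145]
tcp_rot: [-180.0, 0.1, 176.7]
wrist_force: [-0.2, 0.4, -4.1]
opening: 0.0485
grasp_force: 84.5
```

Request:
step_arm([
  [0.3, [0, 0, -0.5], [0, 0, 0]],
  [0.3, [0, 0, -1], [0, 0, 0]],
  [0.3, [0, 0, -1], [0, 0, 0]],
])

```text
time: 22.95
ee_pos: [0.4952, -0.3078, 0.0129]
tcp_rot: [-180.0, 0.0, 176.7]
wrist_force: [-0.5, 0.4, -3.6]
opening: 0.0479
grasp_force: 84.5
```

Request:
step_arm([
  [0.3, [0, 0, -0.5], [0, 0, 0]],
  [0.3, [0, 0, -1], [0, 0, 0]],
  [0.3, [0, 0, -1], [0, 0, 0]],
])

```text
time: 23.25
ee_pos: [0.4952, -0.3079, 0.0128]
tcp_rot: [-180.0, 0.0, 176.7]
wrist_force: [-3.4, 1.2, 5.8]
opening: 0.0479
grasp_force: 85.7
```

Request:
step_arm([
  [0.5, [0, 0, 0], [0, 0, 0]],
  [0.75, [0, 0, 0], [0, 0, 0]],
  [0.75, [0, 0, 0], [0, 0, 0]],
  [0.75, [0, 0, 15], [0, 0, 0]],
  [0.75, [0, 0, 60], [0, 0, 0]],
  [0.75, [0, 5, 108], [0, 0, -0.1]],
  [0.75, [15, 40, 120], [0, 0, -0.24]],
  [0.6, [33, 82, 120], [0, 0, -0.38]],
], force=50)

```text
time: 24.05
ee_pos: [0.5296, -0.2267, 0.1366]
tcp_rot: [180.0, 0.4, 154.4]
wrist_force: [0.5, -1.1, -0.5]
opening: 0.0521
grasp_force: 0.0
```

Request:
step_arm([
  [0.5, [18, 42, 0], [0, 0, -0.14]],
  [0.5, [36, 84, 0], [0, 0, -0.28]],
  [0.5, [54, 126, 0], [0, 0, -0.42]],
  [0.5, [72, 168, 0], [0, 0, -0.56]],
  [0.5, [90, 210, 0], [0, 0, -0.7]],
  [0.5, [108, 250, 0], [0, 0, -0.84]],
  [0.5, [124, 288, 0], [0, 0, -0.98]],
  [0.5, [138, 317, 0], [0, 0, -1.12]],
])

```text
time: 24.85
ee_pos: [0.6669, 0.0937, 0.133]
tcp_rot: [179.9, -0.0, 90.5]
wrist_force: [0.7, -0.6, 0.3]
opening: 0.0427
grasp_force: 0.0
```

Request:
step_arm([
  [0.5, [0, 0, 0], [0, 0, -0.14]],
  [0.5, [0, 0, 0], [0, 0, -0.186]],
  [0.5, [0, 0, 0], [0, 0, -0.186]],
  [0.5, [0, 0, 0], [0, 0, -0.186]],
])

```text
time: 25.25
ee_pos: [0.6663, 0.0911, 0.1326]
tcp_rot: [180.0, -0.0, 80.2]
wrist_force: [0.1, -0.1, 0.9]
opening: 0.0429
grasp_force: 0.0
```

```bash
python3 - <<'E'
from h import *
o=bot.get_obs();print(o["time"],o["ee_pos"],o["tcp_rot"],o["opening"],o["q"][5])
p,d,c=shot("w10")
W,C=cloud(p,d,c);k=(abs(W[:,0]-.66)<.06)&(W[:,1]<.21)
for b in blobs(W[k],.006,.04):print(b)
for b in blobs(W[k],.018,.04):print("handle",b)
E
```

```text
25.25 [0.66633081 0.09111923 0.13261547] [ 1.79957877e+02 -1.08902013e-02  8.01670422e+01] 0.0428987611067181 107.62073652504165
(0.6688, 0.1005, 171, 28, 80.7)
handle (0.6631, 0.0663, 101, 28, 80.9)
```

Request:
step_arm([
  [0.5, [1, -0.5, -45], [0, 0, 0.01]],
  [0.5, [1, -0.5, -85], [0, 0, 0.01]],
  [0.5, [1, -0.5, -108], [0, 0, 0.01]],
  [0.5, [1, -0.5, -120], [0, 0, 0.01]],
  [0.5, [1, -0.5, -125], [0, 0, 0.01]],
  [0.4, [1, -0.5, -125], [0, 0, 0.01]],
  [0.2, [1, -0.5, -125], [0, 0, 0.01]],
  [0.1, [1, -0.5, -125], [0, 0, 0.01]],
], force=50)

```text
time: 26.1
ee_pos: [0.6682, 0.0908, 0.0087]
tcp_rot: [179.9, -0.0, 80.7]
wrist_force: [-0.2, 0.0, 4.3]
opening: 0.0247
grasp_force: 51.1
```

Request:
step_arm([
  [0.1, [0, 0, 0], [0, 0, 0]],
  [0.1, [0, 0, 0], [0, 0, 0]],
])

```text
time: 26.3
ee_pos: [0.6682, 0.0908, 0.0086]
tcp_rot: [179.8, -0.0, 80.7]
wrist_force: [-0.1, 0.2, 6.7]
opening: 0.0245
grasp_force: 51.3
```

Request:
step_arm([
  [0.1, [0, 0, 8], [0, 0, 0]],
  [0.1, [0, 0, 50], [0, 0, 0]],
  [0.1, [0, 0, 92], [0, 0, 0.1]],
  [0.1, [-15, -42, 92], [0, 0, 0.24]],
  [0.1, [-31, -86, 92], [0, 0, 0.38]],
  [0.1, [-47, -130, 92], [0, 0, 0.52]],
  [0.1, [-63, -174, 92], [0, 0, 0.66]],
  [0.1, [-79, -218, 92], [0, 0, 0.8]],
])

```text
time: 27.1
ee_pos: [0.5873, -0.1288, 0.0995]
tcp_rot: [180.0, 0.0, 126.8]
wrist_force: [0.6, -0.2, -0.7]
opening: 0.0249
grasp_force: 50.5
```

Request:
step_arm([
  [0.1, [-16, -44, 0], [0, 0, 0.14]],
  [0.1, [-32, -88, 0], [0, 0, 0.28]],
  [0.1, [-48, -132, 0], [0, 0, 0.42]],
  [0.1, [-63, -176, 0], [0, 0, 0.56]],
  [0.1, [-76, -214, 0], [0, 0, 0.7]],
  [0.1, [-87, -245, 0], [0, 0, 0.82]],
  [0.1, [-88, -249, 0], [0, 0, 0.874]],
  [0.1, [-88, -249, 0], [0, 0, 0.874]],
])

```text
time: 27.9
ee_pos: [0.4995, -0.3775, 0.0991]
tcp_rot: [180.0, -0.0, 176.5]
wrist_force: [0.2, 0.8, -1.1]
opening: 0.0246
grasp_force: 50.5
```

Request:
step_arm([
  [0.1, [0, 0, 0], [0, 0, 0]],
  [0.1, [0, 0, 0], [0, 0, 0]],
])

```text
time: 28.1
ee_pos: [0.5006, -0.3755, 0.099]
tcp_rot: [180.0, 0.0, 176.5]
wrist_force: [-0.8, 0.1, -1.2]
opening: 0.0249
grasp_force: 50.5
```

```bash
python3 - <<'E'
from h import *
o=bot.get_obs();print(o["time"],o["ee_pos"],o["tcp_rot"],o["opening"],o["q"][5])
p,d,c=shot("w11")
W,C=cloud(p,d,c);k=(W[:,2]>.09)&(W[:,2]<.13)&(abs(W[:,1]+.376)<.022)
P=W[k];print("blade tip x",np.percentile(P[:,0],.2),"y there",np.median(P[P[:,0]<.44][:,1]),"z",np.median(P[P[:,0]<.44][:,2]))
pockets(p,d,c)
E
```

```text
28.1 [ 0.50058917 -0.37554752  0.09903871] [1.79997914e+02 6.80201147e-03 1.76544290e+02] 0.024878282416908797 -33.42442417706034
blade tip x 0.40581623479911144 y there -0.3713484427675404 z 0.1042982253343165
pocket 459.5 -390.2 size 129 12 long axis 176.7 z 0.0039
pocket 463.2 -356.9 size 133 13 long axis 176.6 z 0.0038
pocket 478.9 -305.4 size 148 70 long axis 176.6 z 0.0038
```

View pics/w11.png

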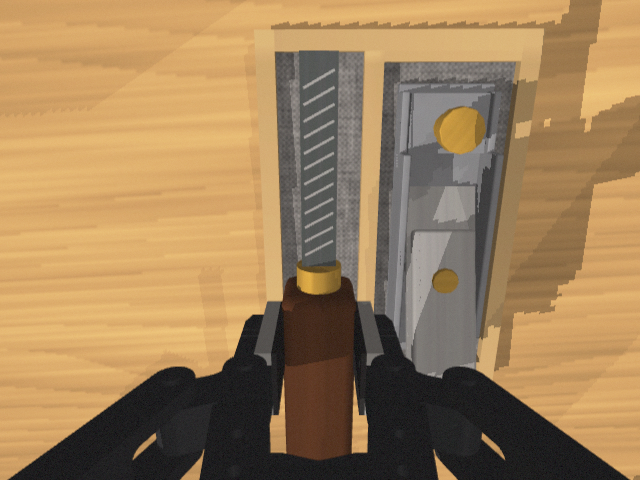

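The plane is seated in its pocket at (450,220), and the file is lined up over its own pocket at (320,180). Lowering.

Request:
step_arm([
  [0.1, [0, 0, -35], [0, 0, 0]],
  [0.1, [0, 0, -60], [0, 0, 0]],
  [0.1, [0, 0, -74], [0, 0, 0]],
  [0.1, [0, 0, -80], [0, 0, 0]],
  [0.1, [0, 0, -83], [0, 0, 0]],
  [0.1, [0, 0, -85], [0, 0, 0]],
  [0.1, [0, 0, -86], [0, 0, 0]],
  [0.1, [0, 0, -86], [0, 0, 0]],
])

```text
time: 28.95
ee_pos: [0.5005, -0.3766, 0.0135]
tcp_rot: [-180.0, 0.0, 176.6]
wrist_force: [0.3, -0.8, -0.5]
opening: 0.0249
grasp_force: 50.5
```

Request:
step_arm([
  [0.1, [0, 0, -0.5], [0, 0, 0]],
  [0.1, [0, 0, -1], [0, 0, 0]],
  [0.1, [0, 0, -1], [0, 0, 0]],
])

```text
time: 29.25
ee_pos: [0.5005, -0.3765, 0.0126]
tcp_rot: [-180.0, 0.0, 176.6]
wrist_force: [-1.3, 1.2, 4.9]
opening: 0.0248
grasp_force: 51.1
```

Contact at 4.9 N. I'll release, rise and back off towards the middle for a final look.

Request:
step_arm([
  [0.4, [0, 0, 0], [0, 0, 0]],
  [0.42, [0, 0, 0], [0, 0, 0]],
  [0.42, [0, 0, 15], [0, 0, 0]],
  [0.42, [0, 0, 60], [0, 0, 0]],
  [0.42, [0, 0, 110], [0, 0, 0]],
  [0.42, [-20, 20, 150], [0, 0, 0]],
  [0.42, [-40, 60, 180], [0, 0, 0]],
  [0.42, [-60, 100, 200], [0, 0, 0]],
])

```text
time: 30.05
ee_pos: [0.4409, -0.2781, 0.2137]
tcp_rot: [-179.9, 0.1, 176.5]
wrist_force: [0.3, 0.5, 0.4]
opening: 0.0357
grasp_force: 0.0
```

Request:
step_arm([
  [0.42, [-20, 40, 10], [0, 0, 0]],
  [0.42, [-40, 80, 20], [0, 0, 0]],
  [0.42, [-60, 120, 30], [0, 0, 0]],
  [0.42, [-80, 160, 40], [0, 0, 0]],
  [0.42, [-90, 200, 50], [0, 0, 0]],
  [0.42, [-100, 240, 50], [0, 0, 0]],
  [0.42, [-100, 240, 50], [0, 0, 0]],
  [0.42, [-100, 240, 50], [0, 0, 0]],
])

```text
time: 30.85
ee_pos: [0.3412, -0.0379, 0.2618]
tcp_rot: [-180.0, 0.1, 176.7]
wrist_force: [-0.2, -0.1, 0.4]
opening: 0.0359
grasp_force: 0.0
```

```bash
python3 - <<'E'
from h import *
o=bot.get_obs();print(o["time"],o["ee_pos"],o["opening"],o["wrist_force"])
p,d=bot.camera("scene");p=np.ascontiguousarray(p[:,:,::-1])
W,C=cloud(p,d,bot.camera_params("scene"))
for b in blobs(W,.017,.06):print(b)
v,u=np.nonzero(d>0);H=np.zeros(d.shape);H[v,u]=W[:,2]
cv2.imwrite("pics/fin.png",np.vstack([cv2.resize(p[140:260,330:570],(600,300)),cv2.resize(p[280:440,80:320],(600,300),)]))
E
```

```text
30.85 [ 0.34120849 -0.03790109  0.26176163] 0.0358870701779528 [-0.18337851 -0.10291871  0.44801415]
(0.4927, -0.3776, 172, 28, 176.8)
(0.2404, -0.2964, 156, 25, 151.3)
(0.499, -0.3095, 157, 51, 176.8)
(0.7444, -0.1291, 96, 19, 35.9)
(0.4474, -0.0933, 44, 43, 26.6)
(0.0548, -0.0373, 141, 48, 55.1)
(0.0434, 0.0639, 63, 11, 148.6)
(0.2825, 0.1953, 154, 28, 35.0)
(0.4914, 0.2694, 155, 27, 2.1)
(0.4363, 0.3597, 105, 56, 93.4)
(0.5366, 0.3602, 99, 60, 92.3)
(0.7821, 0.3948, 64, 39, 101.7)
```

View pics/fin.png

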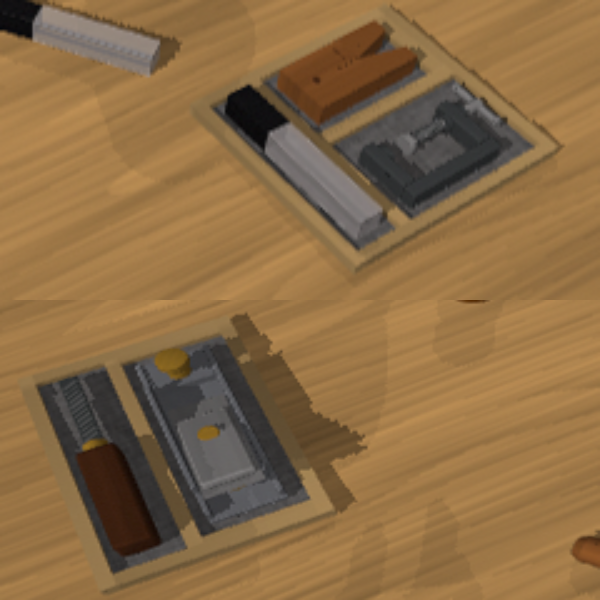

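All five pieces lie flat in their pockets, with floor showing all round each one. The pot has not moved and the gripper is clear, so I'm handing in.

```bash
python3 -c "
from workcell import bot
print(bot.job_done())"
```

```text
the job is handed in; nothing more can be done
None
```

The job is handed in at about 31 s: the pin, clamp and saw-blade case (the one farthest from the base) are in the sawing board, the plane and file are in the trimming board, and the final picture shows all five lying flat in their pockets with the glue pot where it stood.

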